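Load the ultrasonic cleaner's basket and hold its lid open

TASK

The cast rings are to go into the ultrasonic cleaner: pick up the sorting tray and tip it low over the wire basket so that all four rings slide off its open front into the basket, then set the empty tray down flat on the bench, clear of the basket and the cleaner. After that raise the cleaner's lid, which falls shut by itself, to 60 degrees from shut and finish while still holding it there with the gripper's fingers, so that I can lower the basket in. The basket stays standing where it is, and the other things on the bench are left alone.

Things in the scene. Friction and masses are not known exactly. Their poses are not given: they have to be found in the camera images.
- tray_grip (a point): Middle of the sorting tray's grip: an upright wooden rail along the tray's back edge, 12 mm thick (tray's x), 90 mm long (y), its top 42 mm above the bench. The point is mid-thickness, 28 mm above the tray's underside. Axes are the tray's: -x to the open front, z up. Beside the rail, 35 mm of tray floor is free of rings for a finger.
- tray_lip (a point): Middle of the tray's open front edge, on the floor's upper face (3 mm above the underside), 144 mm along the tray's -x from tray_grip and 25 mm below it. Axes are the tray's.
- tray: Loose sorting tray, aluminium pan 150 mm long (x), 95 mm wide (y), floor 3 mm, side walls 18 mm high, no front wall, about 0.16 kg. Origin at the centre of its underside, -x to the open front, which faces roughly the robot (within 0.7 rad), z up. Rings slide off once it slopes more than about 25 degrees; 35 degrees clears it.
- ring0_center (a point): Cast brass signet ring 1 of 4 (all alike), lying flat on the tray: a ring of 22 mm outside and 7 to 10 mm high with a flat head, 25 mm over all, 16 g. The point is its centre, about half-way up.
- ring1_center (a point): Cast brass signet ring 2 of 4 (all alike), lying flat on the tray: a ring of 22 mm outside and 7 to 10 mm high with a flat head, 25 mm over all, 16 g. The point is its centre, about half-way up.
- ring2_center (a point): Cast brass signet ring 3 of 4 (all alike), lying flat on the tray: a ring of 22 mm outside and 7 to 10 mm high with a flat head, 25 mm over all, 16 g. The point is its centre, about half-way up.
- ring3_center (a point): Cast brass signet ring 4 of 4 (all alike), lying flat on the tray: a ring of 22 mm outside and 7 to 10 mm high with a flat head, 25 mm over all, 16 g. The point is its centre, about half-way up.
- basket: Loose stainless wire basket standing on the bench, 126 mm (x) by 152 mm (y), 50 mm high, open on top, walls 3 mm; over the middle of each y end a wire hoop handle 44 mm wide rises to 77 mm. Origin at the centre of its underside, z up, x roughly away from the robot (within 0.4 rad). About 0.3 kg.
- basket_rim (a point): Centre of the basket's open top, at rim height, 50 mm above its underside.
- cleaner: Ultrasonic cleaner, a stainless box fixed to the bench, 190 mm deep (x), 210 mm wide (y), 135 mm high without lid, control panel on its front (-x, roughly towards the robot, within 0.35 rad). Origin at the centre of its underside, z up. The shut lid's top lies 147 mm above the bench, its handle's top 191 mm.
- lid (a joint): Angle of the cleaner's steel lid (0.3 to 0.55 kg), rad: 0 shut, growing as it opens, stop at 1.45; 60 degrees is 1.047. Hinged along the cleaner's rear (+x) top edge, axis along the cleaner's y; it has no stay and falls shut when let go. Starts shut.
- lid_hinge (a point): Middle of the lid's hinge line, at the cleaner's rear top edge, 95 mm along the cleaner's x from its centre and 138 mm above the bench. Its axes are the cleaner's (fixed).
- lid_handle (a point): Middle of the lid's handle: a black round bar 12 mm thick, 96 mm long (along the cleaner's y) on two posts, centre line 38 mm above the lid. Shut, it lies 145 mm towards the front (-x) and 47 mm above the hinge line: it runs on an arc of 152 mm radius. The bar can turn between fingers that pinch it. Axes turn with the lid.
- pliers: Bystander: pliers 180 mm long with black grips, lying beside the tray, on its y side.
- scratch_brush: Bystander: brush 150 mm long and 30 mm high, lying beside the cleaner, on its -y side.
- bench_block: Bystander: steel block 70 x 70 x 20 mm in front of the basket.
- charcoal: Bystander: black soldering block 70 x 120 x 35 mm, at the back.
- flux_jar: Bystander: closed amber glass jar, 56 mm across, 70 mm high, at the back.
- mug: Bystander: black mug, 80 mm across, 90 mm high, at the back.

How it is judged:
On the way, in this order (a step that is already met when the one before it is completed fails the run):
1. the tray is tipped with its open front over the basket (angle between tray_grip's own z axis and vertical above 0.25 rad and horizontal distance between tray_lip and basket_rim below 0.11 m and height (world z) of tray_lip above 0.03 m), for 0.05 s.
2. all four rings are in the basket (x of ring0_center in the frame of basket between -0.063 and 0.063 m and y of ring0_center in the frame of basket between -0.076 and 0.076 m and z of ring0_center in the frame of basket between 0 and 0.05 m and x of ring1_center in the frame of basket between -0.063 and 0.063 m and y of ring1_center in the frame of basket between -0.076 and 0.076 m and z of ring1_center in the frame of basket between 0 and 0.05 m and x of ring2_center in the frame of basket between -0.063 and 0.063 m and y of ring2_center in the frame of basket between -0.076 and 0.076 m and z of ring2_center in the frame of basket between 0 and 0.05 m and x of ring3_center in the frame of basket between -0.063 and 0.063 m and y of ring3_center in the frame of basket between -0.076 and 0.076 m and z of ring3_center in the frame of basket between 0 and 0.05 m), for 0.2 s.
3. the empty tray lies flat on the bench, let go (height (world z) of tray_grip below 0.034 m and height (world z) of tray_lip below 0.01 m and angle between tray_grip's own z axis and vertical below 0.08 rad and contact force between the fingers and tray below 0.1 N and linear speed of tray below 0.02 m/s), for 0.2 s.
At the end, for the whole second after the job is handed in: Four rings in the basket; basket upright, within 50 mm of its place; empty tray flat on the bench, let go, clear of basket and cleaner; lid still at 60 +-7 degrees, held by the fingers alone (over 0.5 N); bystanders within 30 mm of their places (all of step 2 and all of step 3 and angle between basket's own z axis and vertical below 0.08 rad and height (world z) of basket below 0.008 m and distance of basket from where it was at the start of the episode below 0.05 m and contact force between the fingers and basket below 0.1 N and value of joint lid between 0.925 and 1.169 rad and velocity of joint lid between -0.1 and 0.1 rad/s and contact force between the fingers and lid above 0.5 N and contact force between lid and tray below 0.05 N and contact force between each of lid, tray and basket below 0.05 N and contact force between tray and cleaner below 0.05 N); the arm keeps its last pose, push and grip.
It fails at once if a bystander is pushed more than 30 mm from its place (distance of any of pliers, scratch_brush, bench_block, charcoal, flux_jar, mug from where it was at the start of the episode above 0.03 m).
It fails at once if the tray is tipped with its lip more than 110 mm over the basket's rim while rings are still to slide (angle between tray_grip's own z axis and vertical above 0.5 rad and height (world z) of tray_lip above 0.16 m and not (x of ring0_center in the frame of basket between -0.063 and 0.063 m and y of ring0_center in the frame of basket between -0.076 and 0.076 m and z of ring0_center in the frame of basket between 0 and 0.05 m and x of ring1_center in the frame of basket between -0.063 and 0.063 m and y of ring1_center in the frame of basket between -0.076 and 0.076 m and z of ring1_center in the frame of basket between 0 and 0.05 m and x of ring2_center in the frame of basket between -0.063 and 0.063 m and y of ring2_center in the frame of basket between -0.076 and 0.076 m and z of ring2_center in the frame of basket between 0 and 0.05 m and x of ring3_center in the frame of basket between -0.063 and 0.063 m and y of ring3_center in the frame of basket between -0.076 and 0.076 m and z of ring3_center in the frame of basket between 0 and 0.05 m)).
It also fails if it takes over 72 s, if anything falls off the work surface, if the arm or the gripper's body presses on something with over 40 N, if the wrist force passes 120 N, or if a joint passes its speed limit or range.

ROBOT

A 6-joint arm with a two-finger parallel gripper is mounted at the origin on the work surface. World frame = base frame: x ahead of the robot, y to its left, z up, the work surface at z = 0. Lengths are in m, angles in rad, forces in N, time in s.
With the tool pointing down it reaches from about 0.35 to 0.975 m from the base axis. Payload 4.9 kg.
Tool frame: the origin (TCP) lies on the front face of the gripper's body, between the roots of the fingers; the fingertips stand ctrl.tip_extent ahead of it and the grasp point (between the pads) lies 54 mm ahead of it (ctrl.tip_extent is the distance from the TCP to the fingertips, in m); z points along the fingers, y is the line along which they close (so a half turn about z gives the same grasp; the last joint's range is limited). The gripper opens to 85 mm and grips with 20 to 120 N. Pads are 22 mm wide; open, the fingers measure 114 mm over their backs; the gripper's body (76 mm by 85 mm) begins 54 mm behind the grasp point. The pads swing forward as they close: fully open they stand 13 mm farther back than shut.
Start: joints at [1.032, 0.053, 1.613, -0, 1.476, -0.119], TCP at [0.255, 0.571, 0.304] pointing down, gripper open.
Joint ranges: [-3.01, 3.01], [-1.01, 2.22], [0.06, 2.58], [-1.02, 4.17], [0.09, 2.62], [-3.14, 3.14]. Speed limits (rad/s): [2.57, 2.57, 3.14, 3.14, 3.14, 3.14].

INTERFACE

Orientations are given as a rotation vector (axis times angle).
In Python, from station import ctrl gives the robot as it stands.
- The arm moves only by the tool apply_moves, never from a script. Its argument "rows" is one flat list of numbers, 6 for each row, row after row: the shift along the tool's x, y, z normalised to -1 to 1, where 1 is 0.6 m, then the turn, a rotation vector about the tool's x, y, z normalised to -1 to 1, where 1 is 90 degrees. A call has 1 to 20 rows; each row is the pose to reach, as a shift and turn from the pose commanded when the call began, along the tool's axes at that moment; what a row does not reach only later rows make up. A row lasts 1/10 s, in which the tool goes at most 50 mm and 8.59 degrees, less where a joint would pass 70% of its speed; a pose out of reach is approached as far as the arm can. A call with a number of a shift or a turn outside -1 to 1 is refused whole. A call with a gripper value outside its range is refused whole. "grip" is the opening, from 0 (shut) to 1 (fully open), set as the call begins (left out, the last holds). The fingers move at their own pace and stop on an object; "grip_force" is the grip in N (left out, the last holds). Time passes only in rows, so rows that repeat a pose let the fingers close. It gives the time, the measured TCP pose, the force, the opening and the grip force at its end, in the units of the state.
- ctrl.get_obs(): the state, without advancing time (a new reading comes with each control period).
- ctrl.get_image(name): name is "scene" or "top"; returns (picture, depth): 420x560x3 uint8, blue, green, red; 420x560 float32, m along the optical axis (not along the pixel's ray), 0 where there is no reading.
- ctrl.camera_model(name): a dict with "mtx" (3x3 intrinsics, pixels), "R" (3x3) and "t" (3): a world point X has camera coordinates R X + t. Camera axes: x right, y down, z forward; pixel columns grow to the right and rows downward; lengths in m; the calibration is good to about 2 mm. A picture is of the moment at which its call begins. camera_model takes no time and is no camera call.
- ctrl.finish_job(): hands the job in; it is judged then, once.
The state is a dict: "t": time; "q": joint angles; "dq": joint speeds; "effort": joint torques, N m; "tool_pos": TCP position; "tool_rot": TCP orientation; "contact_force": force on the tool from outside, world axes, zero at the start; "wrist_torque": the same for the moment, N m; "opening": finger opening in m; "grip_force": force on a finger pad.
Only numpy, scipy, OpenCV 4.12 (cv2) and the standard library are available. Lean on these libraries where they do the work, as an engineer would, in place of code of your own. Each camera call takes 0.05 s, during which the arm holds its last target. There are 200 camera calls.

## Working session

There is one attempt and no reset: what is moved stays moved. The work goes in short steps, Python scripts to look and compute and a tool call to move; the robot and the scene stay as the last step left them, time stands still between calls to the robot, and variables do not carry over. Pictures are saved under pics/ and viewed, at most 10 in all, crops included, and the job is handed in when it is done.

Besides the shell and the picture viewer there is one more tool, called after "Emit:" by a JSON object that holds its "op" and its "data". apply_moves: Moves the arm, as the interface text tells. Its arguments: {"type":"object","properties":{"rows":{"type":"array","items":{"type":"number"}},"grip":{"type":"number"},"grip_force":{"type":"number"}},"required":["rows"]}

```bash
ls; mkdir -p pics; python3 - <<'E'
from station import ctrl
import cv2,numpy as np
for n in("scene","top"):
    im,d=ctrl.get_image(n);cv2.imwrite(f"pics/{n}0.png",im);np.savez(f"{n}0.npz",im=im,d=d)
    m=ctrl.camera_model(n);print(n,m['mtx'].tolist(),(-m['R'].T@m['t']).round(3),m['R'].round(3).tolist())
print(ctrl.tip_extent,ctrl.get_obs())
E
```

```text
pics
scene [[539.4427465655633, 0.0, 282.74181589919135], [0.0, 539.4427465655633, 210.64826662298344], [0.0, 0.0, 1.0]] [ 1.498 -0.628  1.054] [[0.561, 0.828, 0.004], [0.534, -0.358, -0.766], [-0.633, 0.432, -0.643]]
top [[459.1321469661906, 0.0, 273.55721893446815], [0.0, 459.1321469661906, 203.20496135758236], [0.0, 0.0, 1.0]] [ 0.403 -0.017  1.476] [[-0.027, -1.0, 0.011], [-0.99, 0.026, -0.14], [0.14, -0.015, -0.99]]
0.0726 {'t': 0.1, 'q': array([ 1.03201874e+00,  5.33318852e-02,  1.61415993e+00,  1.76261566e-05,
        1.47601271e+00, -1.18986731e-01]), 'dq': array([-0.00065134, -0.00050734, -0.00439079,  0.00085476, -0.00163904,
        0.00090354]), 'effort': array([-1.41254850e-04, -3.94907427e+01, -3.71361959e+01, -1.46210514e-04,
        3.93778275e-03,  2.17197208e-05]), 'tool_pos': array([0.25449723, 0.57036686, 0.30275845]), 'tool_rot': array([-6.54444979e-01, -3.07202121e+00,  2.83273338e-03]), 'contact_force': array([-0.61097492,  0.37059881,  0.34156032]), 'wrist_torque': array([ 0.02530521,  0.02826746, -0.03181514]), 'grip_force': 0.0, 'opening': 0.08560057753767417}
```

View pics/top0.png

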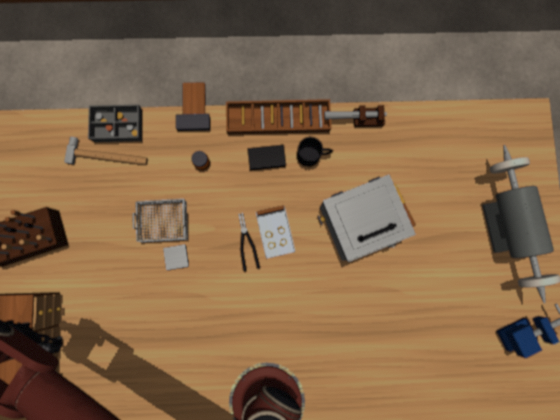

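View pics/scene0.png

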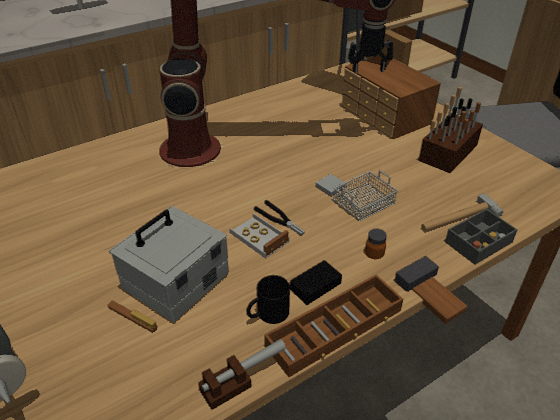

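The top view shows the tray (276,233) with its open front down, the basket (162,221), cleaner (367,219), pliers (248,245) and steel block (176,257). I'll build an orthographic map from the depth.

```bash
cat > h.py <<'E'
import numpy as np,cv2
from station import ctrl
def cloud(n,d):
    m=ctrl.camera_model(n);K=m['mtx'];v,u=np.mgrid[:d.shape[0],:d.shape[1]]
    c=np.stack([(u-K[0,2])/K[0,0]*d,(v-K[1,2])/K[1,1]*d,d],-1)
    return (c-m['t'])@m['R']
def proj(n,X):
    m=ctrl.camera_model(n);c=m['R']@np.asarray(X,float)+m['t'];p=m['mtx']@c;return p[:2]/p[2]
E
python3 - <<'E'
from h import *
z=np.load("top0.npz");P=cloud("top",z['d']);im=z['im']
bench=P[250:330,150:230,2];print("bench z",np.median(bench))
z2=np.load("scene0.npz");Q=cloud("scene",z2['d'])
print("scene bench",np.median(Q[260:300,30:90,2]))
def box(P,xr,yr,zr):
    m=(P[...,0]>xr[0])&(P[...,0]<xr[1])&(P[...,1]>yr[0])&(P[...,1]<yr[1])&(P[...,2]>zr[0])&(P[...,2]<zr[1]);return P[m]
for n,(a,b) in dict(tray=(276,233),basket=(162,221),cl=(367,219),pl=(248,245),block=(176,257)).items(): print(n,P[b,a].round(3))
cc=P[219,367]
lid=box(P,(cc[0]-.2,cc[0]+.2),(cc[1]-.2,cc[1]+.2),(.125,.165)); r=cv2.minAreaRect(lid[:,:2].astype(np.float32));print("lidtop",r,np.median(lid[:,2]))
for nm,A in(("top",P),("scene",Q)):
    h=box(A,(cc[0]-.2,cc[0]+.2),(cc[1]-.2,cc[1]+.2),(.172,.21));print("handle",nm,len(h),h.mean(0),h[:,2].max(),cv2.minAreaRect(h[:,:2].astype(np.float32)))
# crop upscale
c=cv2.resize(im[180:290,120:320],None,fx=4,fy=4,interpolation=cv2.INTER_CUBIC);cv2.imwrite("pics/c1.png",c)
E
```

```text
bench z 0.0011553904858976408
scene bench -0.0005060192689073061
tray [ 0.515 -0.044  0.001]
basket [ 0.564  0.323 -0.002]
cl [ 0.538 -0.308  0.149]
pl [ 0.479  0.047 -0.002]
block [0.447 0.273 0.018]
lidtop ((0.54631507396698, -0.3135428726673126), (0.19922909140586853, 0.2155318409204483), 19.910675048828125) 0.14517620628025785
handle top 160 [ 0.49721108 -0.32874708  0.19028337] 0.20041661716889306 ((0.4975283443927765, -0.3298981487751007), (0.011504946276545525, 0.10680915415287018), 20.030208587646484)
handle scene 224 [ 0.50191208 -0.3352235   0.18622336] 0.1943857802014717 ((0.4990144371986389, -0.3323853015899658), (0.016132596880197525, 0.10941719263792038), 21.40899085998535)
```

View pics/c1.png

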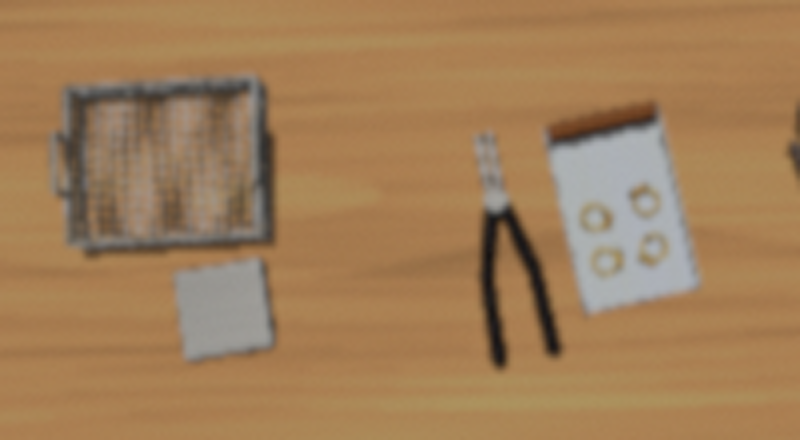

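```bash
cat >> h.py <<'E'
def ray(n,u,v,z):
    m=ctrl.camera_model(n);o=-m['R'].T@m['t'];d=m['R'].T@np.linalg.solve(m['mtx'],[u,v,1.]);return o+d*(z-o[2])/d[2]
E
python3 - <<'E'
from h import *
z=np.load("top0.npz");P=cloud("top",z['d']);Q=cloud("scene",np.load("scene0.npz")['d'])
f=lambda a,b,h:ray("top",120+(a-1.5)/4,180+(b-1.5)/4,h)[:2].round(4)
print("rail",f(549,128,.042),f(656,104,.042),"lower",f(553,142,.042),f(660,117,.042),"front",f(590,313,.003),f(700,288,.003), "front18",f(590,313,.018),f(700,288,.018))
print("basket",[f(*p,.05) for p in((65,88),(262,78),(272,242),(70,246))])
print("rings",[f(*p,.007) for p in((596,218),(645,200),(606,261),(652,249))])
print("block",[f(*p,.02) for p in((175,270),(262,260),(273,345),(186,358))])
print("pliers",[f(*p,.01) for p in((485,135),(500,362),(556,352))])
def box(P,x0,x1,y0,y1,z0,z1):
    m=(P[...,0]>x0)&(P[...,0]<x1)&(P[...,1]>y0)&(P[...,1]<y1)&(P[...,2]>z0)&(P[...,2]<z1);return P[m]
for A in(P,Q):
    r=box(A,.45,.65,-.12,.03,.028,.055);print("rail",len(r),r.mean(0) if len(r) else 0,cv2.minAreaRect(r[:,:2].astype(np.float32)) if len(r)>3 else 0)
    r=box(A,.45,.7,.2,.45,.035,.09);print("bask",len(r),r.mean(0),cv2.minAreaRect(r[:,:2].astype(np.float32)),r[:,2].max())
E
```

```text
rail [0.581 0.015] [ 0.5978 -0.0697] lower [0.5698 0.0121] [ 0.5874 -0.0726] front [ 0.4365 -0.0135] [ 0.454  -0.1018] front18 [ 0.4362 -0.0135] [ 0.4534 -0.1009]
basket [array([0.6213, 0.3925]), array([0.6253, 0.2387]), array([0.4967, 0.2311]), array([0.4977, 0.3868])]
rings [array([ 0.5118, -0.0202]), array([ 0.5252, -0.0598]), array([ 0.4773, -0.0273]), array([ 0.4858, -0.0643])]
block [array([0.4786, 0.3126]), array([0.4847, 0.2442]), array([0.4179, 0.2356]), array([0.4097, 0.3036])]
pliers [array([0.5806, 0.0672]), array([0.3999, 0.0585]), array([0.4065, 0.0142])]
rail 117 [ 0.58498186 -0.0262239   0.04128499] ((0.58562171459198, -0.02637510746717453), (0.012811622582376003, 0.08881162106990814), 11.767923355102539)
bask 335 [0.56146677 0.32094424 0.05308532] ((0.5620789527893066, 0.31662654876708984), (0.12730656564235687, 0.15903250873088837), 2.1222236156463623) 0.08263268394425466
rail 168 [ 0.58936859 -0.03124978  0.03780379] ((0.586211621761322, -0.03003421425819397), (0.017633097246289253, 0.09191514551639557), 10.536629676818848)
bask 429 [0.56399981 0.31221943 0.04973436] ((0.5626592636108398, 0.31442272663116455), (0.1304345577955246, 0.16207806766033173), 2.425781488418579) 0.07923765744760432
```

```bash
cat >> h.py <<'E'
from scipy.spatial.transform import Rotation as Ro
def tool(yaw,tilt=0):
    """tool down, tool y along yaw; then tilted about horizontal axis at yaw+90deg by tilt (world, right hand)"""
    y=np.array([np.cos(yaw),np.sin(yaw),0]);z=np.array([0,0,-1.]);R=np.stack([np.cross(y,z),y,z],1)
    return Ro.from_rotvec(tilt*np.array([-np.sin(yaw),np.cos(yaw),0])).as_matrix()@R
def plan(ts,start=None):
    o=ctrl.get_obs();p=o['tool_pos'];R=Ro.from_rotvec(o['tool_rot']).as_matrix()
    if start: p,R=start
    for q,T in ts:
        print(np.r_[R.T@(np.asarray(q)-p)/.6,Ro.from_matrix(R.T@T).as_rotvec()/(np.pi/2)].round(4).tolist())
def tcp(g,T,d=.054): return np.asarray(g)-d*T[:,2]
E
python3 - <<'E'
from h import *
T=tool(.199)
plan([([.5855,-.028,.25],T),([.5855,-.028,.083],T)])
E
```

```text
[-0.9103, -0.6857, 0.089, -0.0012, 0.0004, 0.6061]
[-0.9103, -0.6851, 0.3673, -0.0012, 0.0004, 0.6061]
```

Emit:
{"op": "apply_moves", "data": {"rows": [-0.91,-0.686,0.089,-0.0012,0.0004,0.606,-0.91,-0.686,0.089,-0.0012,0.0004,0.606,-0.91,-0.686,0.089,-0.0012,0.0004,0.606,-0.91,-0.686,0.089,-0.0012,0.0004,0.606,-0.91,-0.686,0.089,-0.0012,0.0004,0.606,-0.91,-0.686,0.089,-0.0012,0.0004,0.606,-0.91,-0.686,0.089,-0.0012,0.0004,0.606,-0.91,-0.686,0.089,-0.0012,0.0004,0.606,-0.91,-0.686,0.089,-0.0012,0.0004,0.606,-0.91,-0.686,0.089,-0.0012,0.0004,0.606,-0.91,-0.686,0.089,-0.0012,0.0004,0.606,-0.91,-0.686,0.089,-0.0012,0.0004,0.606,-0.91,-0.686,0.089,-0.0012,0.0004,0.606,-0.91,-0.686,0.089,-0.0012,0.0004,0.606,-0.91,-0.686,0.089,-0.0012,0.0004,0.606,-0.91,-0.686,0.089,-0.0012,0.0004,0.606,-0.91,-0.686,0.089,-0.0012,0.0004,0.606,-0.91,-0.686,0.089,-0.0012,0.0004,0.606,-0.91,-0.686,0.089,-0.0012,0.0004,0.606,-0.91,-0.686,0.089,-0.0012,0.0004,0.606], "grip": 0.47}}

```text
t: 2.1
tool_pos: [0.5854, -0.0269, 0.2507]
tool_rot: [1.988, 2.432, 0.003]
contact_force: [-0.4, 0.5, -0.4]
opening: 0.0401
grip_force: 0.0
```

```bash
python3 - <<'E'
from h import *
o=ctrl.get_obs();print(o['t'],o['q'].round(3),o['tool_pos'],o['opening'],o['contact_force'])
T=tool(.199)
plan([([.5855,-.028,.12],T),([.5855,-.028,.083],T)])
E
```

```text
2.1 [-0.174 -0.002  1.758  0.002  1.384 -0.374] [ 0.58536901 -0.02689631  0.25073874] 0.04010043996049784 [-0.38002608  0.48070477 -0.41513215]
[-0.0021, -0.0005, 0.2179, 0.0011, -0.0008, 0.0008]
[-0.0022, -0.0006, 0.2796, 0.0011, -0.0008, 0.0008]
```

Emit:
{"op": "apply_moves", "data": {"rows": [-0.002,-0.0005,0.08,0,0,0,-0.002,-0.0005,0.15,0,0,0,-0.002,-0.0005,0.2,0,0,0,-0.002,-0.0005,0.23,0,0,0,-0.002,-0.0005,0.25,0,0,0,-0.002,-0.0005,0.265,0,0,0,-0.002,-0.0005,0.275,0,0,0,-0.002,-0.0005,0.28,0,0,0,-0.002,-0.0005,0.28,0,0,0,-0.002,-0.0005,0.28,0,0,0]}}

```text
t: 3.1
tool_pos: [0.5862, -0.0288, 0.0834]
tool_rot: [1.989, 2.43, 0.004]
contact_force: [-0.0, 0.5, 0.6]
opening: 0.0401
grip_force: 0.0
```

Emit:
{"op": "apply_moves", "data": {"rows": [0,0,0,0,0,0,0,0,0,0,0,0,0,0,0,0,0,0,0,0,0,0,0,0,0,0,0,0,0,0,0,0,0,0,0,0,0,0,0,0,0,0,0,0,0,0,0,0], "grip": 0, "grip_force": 70}}

```text
t: 3.9
tool_pos: [0.5862, -0.0287, 0.0833]
tool_rot: [1.989, 2.431, 0.004]
contact_force: [0.2, 0.9, 5.6]
opening: 0.0109
grip_force: 69.1
```

```bash
python3 - <<'E'
from h import *
o=ctrl.get_obs();print(o['t'],o['q'].round(3),o['tool_pos'],o['opening'],o['grip_force'],o['contact_force'])
T=tool(.199);p=o['tool_pos']
plan([(p+[0,0,.15],T)])
# hover: over-behind basket, yaw .037, level, then tip
yb=.037;B=np.array([.561,.313]);x=np.array([np.cos(yb),np.sin(yb)])
def grip_at(lip,tilt,d):
    T=tool(yb,tilt);ty=T[:,1];up=-T[:,2]  # tray x = tool y
    g=np.asarray(lip)+.144*ty+.025*up
    return tcp(g,T,d),T
d=p[2]-.028
for lipoff,z,t in((.03,.16,0),(.02,.09,-.2),(.02,.065,-.45),(.02,.065,-.7)):
    q,T2=grip_at([*(B+lipoff*x),z],t,d);print(q.round(4),end=' ');plan([(q,T2)])
E
```

```text
3.9 [-0.176  0.199  1.85   0.002  1.09  -0.376] [ 0.58623144 -0.02872039  0.08329501] 0.010904875378658072 69.14171934127808 [0.17284672 0.92105957 5.59366775]
[0.0002, 0.0006, -0.25, 0.0016, -0.0006, 0.0001]
[0.7349 0.3194 0.2403] [0.52, 0.3583, -0.2603, 0.0016, -0.0007, 0.1032]
[0.7061 0.3184 0.1973] [0.5277, 0.3107, -0.1888, -0.1255, -0.011, 0.1028]
[0.6757 0.3172 0.1999] [0.5359, 0.2607, -0.1933, -0.2843, -0.0239, 0.1013]
[0.6394 0.3159 0.2192] [0.5457, 0.201, -0.2255, -0.4431, -0.0368, 0.0987]
```

Emit:
{"op": "apply_moves", "data": {"rows": [0,0,-0.01,0,0,0,0,0,-0.03,0,0,0,0,0,-0.06,0,0,0,0,0,-0.095,0,0,0,0,0,-0.13,0,0,0,0,0,-0.165,0,0,0,0,0,-0.2,0,0,0,0,0,-0.23,0,0,0,0,0,-0.25,0,0,0,0,0,-0.26,0,0,0,0,0,-0.26,0,0,0]}}

```text
t: 5.0
tool_pos: [0.5856, -0.0289, 0.2391]
tool_rot: [1.989, 2.431, 0.004]
contact_force: [0.2, 0.1, -1.8]
opening: 0.0107
grip_force: 68.3
```

```bash
python3 - <<'E'
from h import *
im,d=ctrl.get_image("scene");cv2.imwrite("pics/lift.png",cv2.resize(im[130:330,150:450],None,fx=2.5,fy=2.5))
o=ctrl.get_obs();print(o['t'],o['tool_pos'],o['tool_rot'],o['opening'],o['contact_force'],o['wrist_torque'])
T=tool(.037);plan([([.735,.3194,.2403],T)])
E
```

```text
5.05 [ 0.58527227 -0.02884366  0.23807971] [-1.98917697 -2.43065634 -0.00257518] 0.011043012094763972 [-1.00601875 -0.03986558 -2.87237445] [ 0.01912962 -0.17127663 -0.0305957 ]
[0.5196, 0.3594, -0.0026, 0.0004, -0.0011, 0.1032]
```

View pics/lift.png

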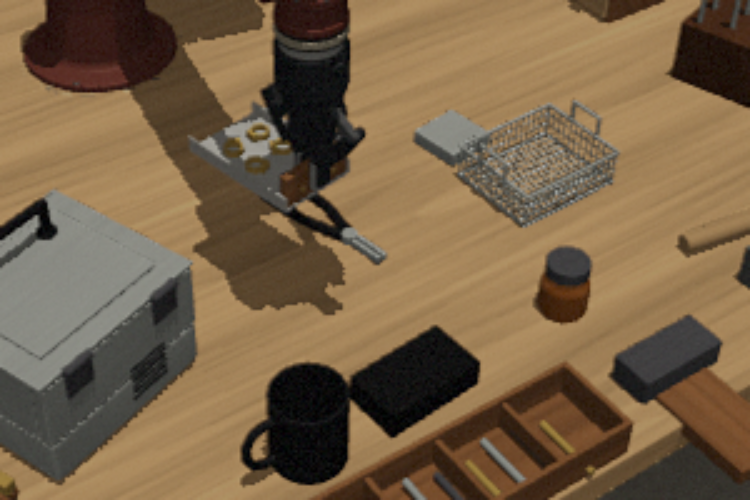

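The tray is held level with all four rings on it, at about (255,145) in the crop. The basket at (540,160) is untouched. Next I carry the tray over behind the basket.

Emit:
{"op": "apply_moves", "data": {"rows": [0.006,0.004,0,0,0,0.001,0.022,0.015,0,0,0,0.004,0.048,0.033,0,0,0,0.01,0.083,0.057,0,0,0,0.017,0.125,0.086,0,0,0,0.025,0.17,0.118,0,0,0,0.034,0.217,0.15,0,0,0,0.043,0.264,0.183,0,0,0,0.053,0.31,0.215,0,0,0,0.062,0.355,0.246,0,0,0,0.071,0.397,0.275,0,0,0,0.079,0.435,0.301,0,0,0,0.087,0.467,0.323,0,0,0,0.093,0.492,0.341,0,0,0,0.098,0.51,0.353,0,0,0,0.102,0.52,0.359,0,0,0,0.103,0.52,0.359,0,0,0,0.103,0.52,0.359,0,0,0,0.103]}}

```text
t: 6.85
tool_pos: [0.7348, 0.3191, 0.2389]
tool_rot: [-2.18, -2.262, -0.002]
contact_force: [-0.2, -0.5, -2.4]
opening: 0.011
grip_force: 68.3
```

```bash
python3 - <<'E'
from h import *
o=ctrl.get_obs();print(o['t'],o['q'].round(3),o['tool_pos'],o['opening'],o['wrist_torque'])
yb=.037;B=np.array([.561,.313]);x=np.array([np.cos(yb),np.sin(yb)])
for lipoff,z,t in((.03,.12,0),(.025,.085,-.2),(.02,.065,-.4),(.02,.06,-.55),(.02,.06,-.65),(.02,.06,-.75)):
    T=tool(yb,t);g=np.r_[B+lipoff*x,z]+.144*T[:,1]-.025*T[:,2];plan([(tcp(g,T,.0553),T)])
E
```

```text
6.85 [3.170e-01 4.970e-01 1.193e+00 1.000e-03 1.452e+00 2.800e-01] [0.73480394 0.319122   0.23891904] 0.01103882158414203 [-0.01338586 -0.14295971  0.01191459]
[0.0005, 0.0001, 0.0644, 0.0003, -0.0006, 0.0]
[0.0004, -0.0396, 0.0777, -0.127, -0.0006, -0.0]
[0.0005, -0.0876, 0.0731, -0.2544, -0.0006, -0.0001]
[0.0005, -0.1219, 0.0586, -0.3498, -0.0006, -0.0001]
[0.0005, -0.1465, 0.0463, -0.4135, -0.0006, -0.0002]
[0.0005, -0.1722, 0.0366, -0.4772, -0.0006, -0.0002]
```

Emit:
{"op": "apply_moves", "data": {"rows": [0,0,0.015,0,0,0,0,0,0.04,0,0,0,0,0,0.06,0,0,0,0,-0.01,0.068,-0.03,0,0,0,-0.025,0.074,-0.08,0,0,0,-0.04,0.078,-0.127,0,0,0,-0.055,0.077,-0.17,0,0,0,-0.071,0.075,-0.212,0,0,0,-0.088,0.073,-0.254,0,0,0,-0.099,0.068,-0.286,0,0,0,-0.11,0.063,-0.318,0,0,0,-0.122,0.059,-0.35,0,0,0,-0.122,0.059,-0.35,0,0,0,-0.122,0.059,-0.35,0,0,0,-0.134,0.053,-0.382,0,0,0,-0.146,0.047,-0.413,0,0,0,-0.146,0.047,-0.413,0,0,0,-0.146,0.047,-0.413,0,0,0,-0.159,0.042,-0.445,0,0,0,-0.172,0.037,-0.477,0,0]}}

```text
t: 8.85
tool_pos: [0.633, 0.3155, 0.2175]
tool_rot: [1.755, 1.818, 0.72]
contact_force: [-0.2, -0.1, -0.9]
opening: 0.0111
grip_force: 68.8
```

```bash
python3 - <<'E'
from h import *
im,d=ctrl.get_image("scene");im2,_=ctrl.get_image("top")
a=cv2.resize(im[120:270,280:450],None,fx=2.35,fy=2.35);b=cv2.resize(im2[170:270,110:230],None,fx=3.3,fy=3.53);b=cv2.resize(b,(b.shape[1],a.shape[0]))
cv2.imwrite("pics/tip.png",np.hstack([a,b]))
o=ctrl.get_obs();print(o['t'],o['q'].round(3),o['tool_pos'],o['tool_rot'],o['opening'],o['contact_force'],o['wrist_torque'])
E
```

```text
8.95 [ 0.436  0.079  1.835 -0.503  0.578  0.731] [0.63140064 0.31559459 0.21613191] [1.75554634 1.82173973 0.71625517] 0.011220836242926179 [-0.10542646 -0.01054687 -2.39977057] [-0.06019153  0.50220995 -0.01786079]
```

View pics/tip.png

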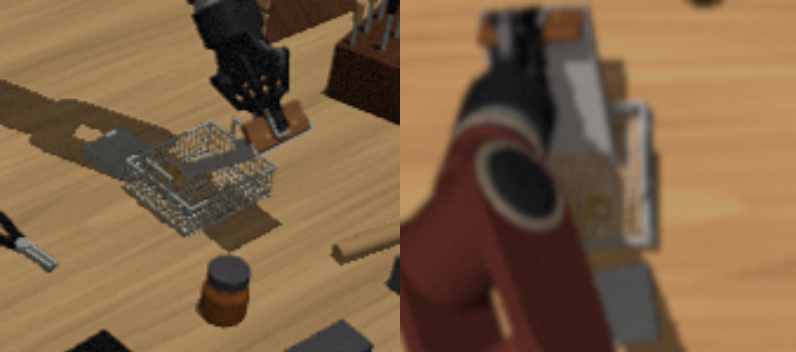

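Left half: the tray is tipped into the basket with a ring visible near (175,172). Right half: rings are in the basket near (595,215). I'll let them settle and then back out.

```bash
python3 - <<'E'
from h import *
yb=.037;B=np.array([.561,.313]);x=np.array([np.cos(yb),np.sin(yb)])
for lipoff,z,t in((.02,.09,-.75),(.02,.11,-.55),(.03,.12,-.35),(.06,.14,-.15),(.12,.16,0),(.13,.2,0)):
    T=tool(yb,t);g=np.r_[B+lipoff*x,z]+.144*T[:,1]-.025*T[:,2];plan([(tcp(g,T,.0553),T)])
E
```

```text
[0.0001, 0.0351, -0.0374, -0.001, -0.0005, -0.0002]
[0.0001, 0.0797, -0.0115, 0.1263, -0.0006, -0.0002]
[0.0, 0.1147, 0.0413, 0.2536, -0.0006, -0.0001]
[-0.0, 0.1746, 0.1057, 0.3809, -0.0006, -0.0]
[-0.0001, 0.2638, 0.19, 0.4764, -0.0006, 0.0]
[-0.0, 0.3214, 0.1525, 0.4764, -0.0006, 0.0]
```

Emit:
{"op": "apply_moves", "data": {"rows": [0,0,0,0,0,0,0,0,0,0,0,0,0,0,0,0,0,0,0,0,0,0,0,0,0,0,0,0,0,0,0,0.012,-0.012,0,0,0,0,0.035,-0.037,0,0,0,0,0.057,-0.025,0.063,0,0,0,0.08,-0.011,0.126,0,0,0,0.097,0.015,0.19,0,0,0,0.115,0.041,0.254,0,0,0,0.145,0.073,0.318,0,0,0,0.175,0.106,0.381,0,0,0,0.22,0.148,0.43,0,0,0,0.264,0.19,0.476,0,0,0,0.295,0.17,0.476,0,0,0,0.321,0.152,0.476,0,0,0,0.321,0.152,0.476,0,0,0,0.321,0.152,0.476,0,0]}}

```text
t: 10.85
tool_pos: [0.8351, 0.3234, 0.2833]
tool_rot: [2.178, 2.261, 0.009]
contact_force: [-0.3, 0.9, -2.9]
opening: 0.011
grip_force: 69.0
```

```bash
python3 - <<'E'
from h import *
im,d=ctrl.get_image("scene");im2,_=ctrl.get_image("top")
a=cv2.resize(im[120:270,280:450],None,fx=2.35,fy=2.35);b=cv2.resize(im2[170:270,110:230],None,fx=3.3,fy=3.53);b=cv2.resize(b,(b.shape[1],a.shape[0]))
cv2.imwrite("pics/tip2.png",np.hstack([a,b]))
o=ctrl.get_obs();print(o['t'],o['q'].round(3),o['tool_pos'],o['tool_rot'],o['opening'],o['contact_force'],o['wrist_torque'])
print(tool(.037))
plan([([.586,-.029,.26],tool(.199))])
E
```

```text
10.95 [2.870e-01 7.100e-01 8.240e-01 1.000e-03 1.605e+00 2.490e-01] [0.8340912  0.32333097 0.28086733] [2.17888174 2.26298305 0.00340233] 0.010774683303536044 [-0.46754193  0.08117845 -2.05111066] [ 0.03292852 -0.05817724  0.02568967]
[[-0.03699156  0.99931558  0.        ]
 [ 0.99931558  0.03699156  0.        ]
 [ 0.          0.         -1.        ]]
[-0.5712, -0.4355, 0.0333, 0.0011, -0.0008, -0.1026]
```

View pics/tip2.png

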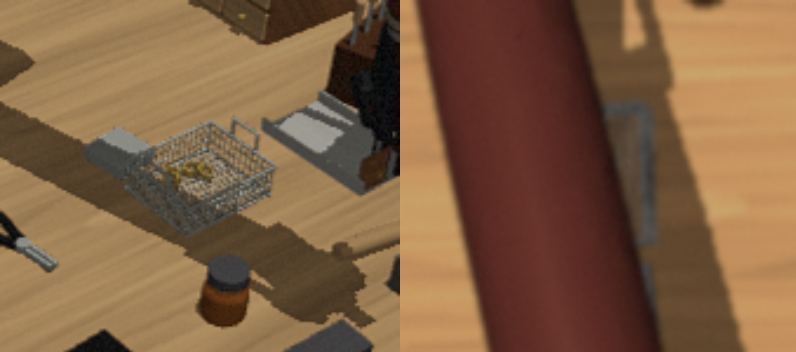

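The rings lie in the basket around (190,173) and the tray is empty. Now the tray goes back to its old place.

Emit:
{"op": "apply_moves", "data": {"rows": [-0.03,-0.023,0,0,0,-0.01,-0.1,-0.075,0.005,0,0,-0.02,-0.17,-0.13,0.01,0,0,-0.03,-0.24,-0.18,0.015,0,0,-0.04,-0.31,-0.235,0.02,0,0,-0.38,-0.29,0.025,0,0,-0.07,-0.45,-0.34,0.03,0,0,-0.08,-0.51,-0.39,0.033,0,0,-0.09,-0.55,-0.42,0.033,0,0,-0.1,-0.571,-0.4355,0.0333,0,0,-0.1026,-0.571,-0.4355,0.0333,0,0,-0.1026,-0.571,-0.4355,0.0333,0,0,-0.1026,-0.571,-0.4355,0.0333,0,0,-0.1026]}}

```text
validation failed for argument at $.ro...
```

```bash
python3 - <<'E'
from h import *
o=ctrl.get_obs();print(o['t'],o['q'].round(3),o['tool_pos'],o['tool_rot'],o['opening'])
plan([([.586,-.029,.10],tool(.199)),([.586,-.029,.0835],tool(.199))])
E
```

```text
10.95 [2.870e-01 7.100e-01 8.240e-01 1.000e-03 1.605e+00 2.490e-01] [0.8340912  0.32333097 0.28086733] [2.17888174 2.26298305 0.00340233] 0.010774683303536044
[-0.5716, -0.4359, 0.2999, 0.0011, -0.0008, -0.1026]
[-0.5716, -0.436, 0.3274, 0.0011, -0.0008, -0.1026]
```

Emit:
{"op": "apply_moves", "data": {"rows": [-0.03,-0.023,0,0,0,-0.01,-0.1,-0.075,0.005,0,0,-0.02,-0.17,-0.13,0.01,0,0,-0.03,-0.24,-0.18,0.015,0,0,-0.04,-0.31,-0.235,0.02,0,0,-0.055,-0.38,-0.29,0.025,0,0,-0.07,-0.45,-0.34,0.03,0,0,-0.08,-0.51,-0.39,0.033,0,0,-0.09,-0.55,-0.42,0.033,0,0,-0.1,-0.571,-0.4355,0.0333,0,0,-0.1026,-0.571,-0.4355,0.0333,0,0,-0.1026,-0.571,-0.4355,0.0333,0,0,-0.1026,-0.571,-0.4355,0.0333,0,0,-0.1026]}}

```text
t: 12.25
tool_pos: [0.587, -0.0278, 0.2603]
tool_rot: [1.988, 2.431, 0.006]
contact_force: [0.8, 0.5, -1.6]
opening: 0.0107
grip_force: 69.1
```

```bash
python3 - <<'E'
from h import *
o=ctrl.get_obs();print(o['t'],o['q'].round(3),o['tool_pos'],o['tool_rot'],o['opening'])
plan([([.586,-.029,.10],tool(.199)),([.586,-.029,.0835],tool(.199))])
E
```

```text
12.25 [-0.175 -0.006  1.747  0.003  1.399 -0.375] [ 0.58696414 -0.02776244  0.26033522] [1.98817375 2.43111246 0.00562037] 0.010662391075068748
[-0.0021, -0.0029, 0.2672, 0.0022, -0.0009, 0.0005]
[-0.0021, -0.003, 0.2947, 0.0022, -0.0009, 0.0005]
```

Emit:
{"op": "apply_moves", "data": {"rows": [-0.002,-0.003,0.04,0.002,0,0,-0.002,-0.003,0.1,0.002,0,0,-0.002,-0.003,0.16,0.002,0,0,-0.002,-0.003,0.21,0.002,0,0,-0.002,-0.003,0.245,0.002,0,0,-0.002,-0.003,0.267,0.002,0,0,-0.002,-0.003,0.275,0.002,0,0,-0.002,-0.003,0.282,0.002,0,0,-0.002,-0.003,0.288,0.002,0,0,-0.002,-0.003,0.292,0.002,0,0,-0.002,-0.003,0.295,0.002,0,0,-0.002,-0.003,0.296,0.002,0,0,-0.002,-0.003,0.296,0.002,0,0]}}

```text
t: 13.55
tool_pos: [0.5857, -0.0302, 0.0833]
tool_rot: [-1.99, -2.43, -0.001]
contact_force: [-0.3, -0.8, 0.2]
opening: 0.0111
grip_force: 69.3
```

Emit:
{"op": "apply_moves", "data": {"rows": [0,0,0,0,0,0,0,0,0,0,0,0,0,0,0,0,0,0,0,0,0,0,0,0,0,0,0,0,0,0,0,0,0,0,0,0,0,0,0,0,0,0], "grip": 0.45}}

```text
t: 14.25
tool_pos: [0.5854, -0.0301, 0.0827]
tool_rot: [-1.99, -2.43, -0.001]
contact_force: [-0.3, 0.5, 0.3]
opening: 0.0384
grip_force: 0.0
```

Emit:
{"op": "apply_moves", "data": {"rows": [0,0,-0.02,0,0,0,0,0,-0.08,0,0,0,0,0,-0.16,0,0,0,0,0,-0.24,0,0,0,0,0,-0.32,0,0,0,0,0,-0.4,0,0,0,0,0,-0.4,0,0,0,0,0,-0.4,0,0,0]}}

```text
t: 15.05
tool_pos: [0.5861, -0.0304, 0.3258]
tool_rot: [1.988, 2.428, 0.005]
contact_force: [-0.4, -0.0, -0.4]
opening: 0.0381
grip_force: 0.0
```

```bash
python3 - <<'E'
from h import *
im,d=ctrl.get_image("scene");cv2.imwrite("pics/set.png",cv2.resize(im[130:330,190:450],None,fx=2.8,fy=2.8))
P=cloud("scene",d)
m=(abs(P[...,0]-.59)<.06)&(abs(P[...,1]+.03)<.07)&(P[...,2]>.03)&(P[...,2]<.06);print(P[m].mean(0),P[m][:,2].max())
o=ctrl.get_obs();print(o['t'],o['q'].round(3),o['tool_pos'],o['opening'],o['contact_force'])
a=.349
plan([([.499,-.331,.32],tool(a)),([.499,-.331,.239],tool(a))])
E
```

```text
[ 0.58697624 -0.03214875  0.03807408] 0.04481502278609696
15.1 [-1.790e-01 -5.000e-02  1.684e+00  1.000e-03  1.508e+00 -3.780e-01] [ 0.5853378  -0.03032014  0.32321995] 0.03812964410630223 [-0.26778415  0.21141607 -0.84447522]
[-0.4629, -0.2399, 0.0049, 0.0003, -0.0005, -0.0958]
[-0.463, -0.2399, 0.1399, 0.0003, -0.0005, -0.0958]
```

View pics/set.png

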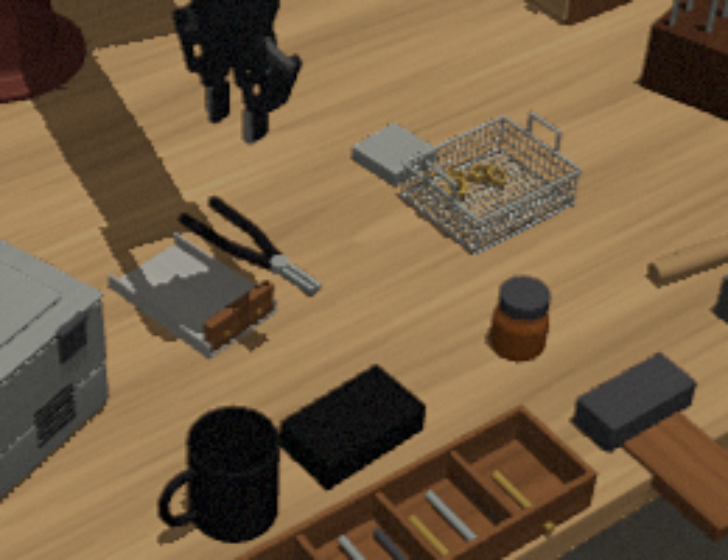

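The tray lies flat and empty at (190,290), the pliers are untouched, and the rings are in the basket at (475,180). The handle is next.

Emit:
{"op": "apply_moves", "data": {"rows": [-0.463,-0.24,0.005,0,0,-0.096,-0.463,-0.24,0.005,0,0,-0.096,-0.463,-0.24,0.005,0,0,-0.096,-0.463,-0.24,0.005,0,0,-0.096,-0.463,-0.24,0.005,0,0,-0.096,-0.463,-0.24,0.005,0,0,-0.096,-0.463,-0.24,0.005,0,0,-0.096,-0.463,-0.24,0.005,0,0,-0.096,-0.463,-0.24,0.005,0,0,-0.096,-0.463,-0.24,0.04,0,0,-0.096,-0.463,-0.24,0.08,0,0,-0.096,-0.463,-0.24,0.11,0,0,-0.096,-0.463,-0.24,0.13,0,0,-0.096,-0.463,-0.24,0.14,0,0,-0.096,-0.463,-0.24,0.14,0,0,-0.096,-0.463,-0.24,0.14,0,0,-0.096], "grip": 0.6}}

```text
t: 16.7
tool_pos: [0.4996, -0.3309, 0.2394]
tool_rot: [1.801, 2.574, 0.001]
contact_force: [-0.1, -0.5, -0.1]
opening: 0.0512
grip_force: 0.0
```

```bash
python3 - <<'E'
from h import *
im,d=ctrl.get_image("scene");cv2.imwrite("pics/han.png",cv2.resize(im[150:330,80:320],None,fx=3.3,fy=3.3))
o=ctrl.get_obs();print(o['t'],o['q'].round(3),o['tool_pos'],o['opening'],o['contact_force'])
E
```

```text
16.75 [-7.100e-01  3.900e-02  1.736e+00  1.000e-03  1.366e+00 -1.059e+00] [ 0.49964916 -0.33115383  0.23977775] 0.05097837326065516 [ 0.32043513  0.04428508 -0.09289761]
```

View pics/han.png

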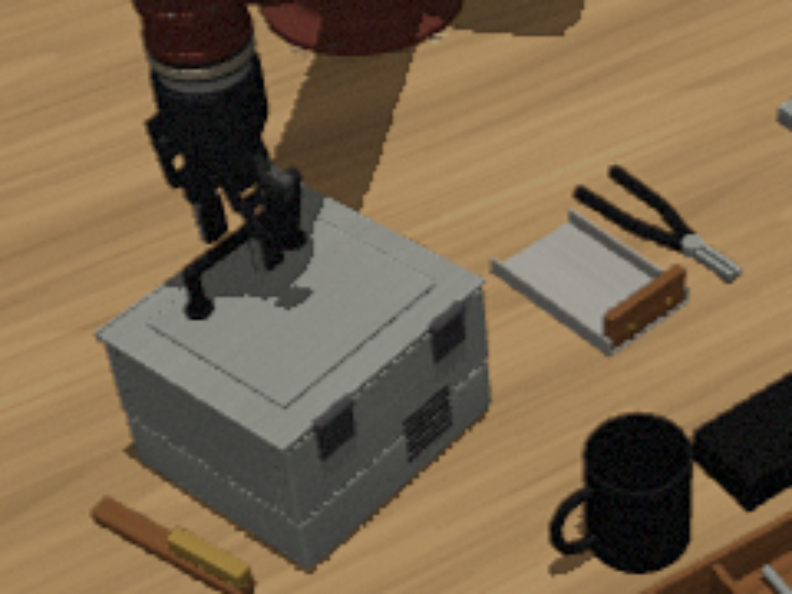

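The fingers straddle the bar at about (245,230), between its posts. Closing the gripper.

Emit:
{"op": "apply_moves", "data": {"rows": [0,0,0,0,0,0,0,0,0,0,0,0,0,0,0,0,0,0,0,0,0,0,0,0,0,0,0,0,0,0,0,0,0,0,0,0,0,0,0,0,0,0,0,0,0,0,0,0], "grip": 0, "grip_force": 60}}

```text
t: 17.55
tool_pos: [0.499, -0.3314, 0.2392]
tool_rot: [-1.801, -2.573, 0.0]
contact_force: [-4.0, 0.6, 5.4]
opening: 0.0098
grip_force: 58.7
```

```bash
cat > lid.py <<'E'
from h import *
import sys
a=.349;xc=np.array([np.cos(a),np.sin(a),0])
o=ctrl.get_obs();p=o['tool_pos'];R=Ro.from_rotvec(o['tool_rot']).as_matrix()
print(o['t'],o['q'].round(3),p,o['opening'],o['grip_force'],o['contact_force'])
g=p+.054*R[:,2];hinge=g+.145*xc-np.array([0,0,.047])
print("grasp",g,"hinge",hinge)
for i in range(1,17):
    s=i/16;s=s*s*(3-2*s);th=np.radians(60)*s;ph=np.arctan2(47,145)+th
    gg=hinge+.1524*(-np.cos(ph)*xc+np.sin(ph)*np.array([0,0,1]))
    T=tool(a,th/2);plan([(tcp(gg,T),T)])
E
python3 lid.py
```

```text
17.55 [-0.71   0.04   1.736 -0.     1.366 -1.059] [ 0.49895512 -0.33135855  0.23918043] 0.009833004016555612 58.72619569301605 [-4.01762194  0.57124913  5.41387883]
grasp [ 0.4989152  -0.33134704  0.18518045] hinge [ 0.63517389 -0.28176309  0.13818045]
[0.0, 0.0015, -0.0028, 0.0033, -0.0003, 0.0001]
[0.0, 0.0058, -0.0108, 0.0139, -0.0003, 0.0001]
[0.0, 0.013, -0.0228, 0.0304, -0.0003, 0.0001]
[0.0001, 0.0233, -0.038, 0.0517, -0.0003, 0.0001]
[0.0001, 0.0368, -0.0552, 0.0769, -0.0003, 0.0001]
[0.0001, 0.0534, -0.0731, 0.1051, -0.0003, 0.0001]
[0.0001, 0.0729, -0.0908, 0.1352, -0.0003, 0.0001]
[0.0001, 0.0947, -0.1073, 0.1663, -0.0003, 0.0001]
[0.0001, 0.1182, -0.1218, 0.1974, -0.0003, 0.0001]
[0.0001, 0.1421, -0.1337, 0.2275, -0.0003, 0.0001]
[0.0001, 0.1656, -0.143, 0.2556, -0.0003, 0.0001]
[0.0001, 0.1873, -0.1496, 0.2809, -0.0003, 0.0001]
[0.0001, 0.206, -0.154, 0.3022, -0.0003, 0.0001]
[0.0001, 0.2206, -0.1565, 0.3186, -0.0003, 0.0001]
[0.0001, 0.2302, -0.1578, 0.3292, -0.0003, 0.0001]
[0.0001, 0.2335, -0.1582, 0.3329, -0.0003, 0.0001]
```

Emit:
{"op": "apply_moves", "data": {"rows": [0,0.0015,-0.003,0.003,0,0,0,0.006,-0.011,0.014,0,0,0,0.013,-0.023,0.03,0,0,0,0.023,-0.038,0.052,0,0,0,0.037,-0.055,0.077,0,0,0,0.053,-0.073,0.105,0,0,0,0.073,-0.091,0.135,0,0,0,0.095,-0.107,0.166,0,0,0,0.095,-0.107,0.166,0,0,0,0.095,-0.107,0.166,0,0]}}

```text
t: 18.55
tool_pos: [0.5518, -0.3121, 0.3036]
tool_rot: [-1.704, -2.433, 0.325]
contact_force: [-8.6, -2.9, 5.6]
opening: 0.0099
grip_force: 59.3
```

```bash
cat > lid2.py <<'E'
from h import *
a=.349;xc=np.array([np.cos(a),np.sin(a),0]);hinge=np.array([.6352,-.2818,.1382])
o=ctrl.get_obs();p=o['tool_pos'];R=Ro.from_rotvec(o['tool_rot']).as_matrix()
v=p+.054*R[:,2]-hinge;h=-v@xc
print(o['t'],o['q'].round(3),p,o['opening'],o['grip_force'],o['contact_force'],o['wrist_torque'])
th0=np.arctan2(v[2],h)-np.arctan2(47,145);print("theta",np.degrees(th0),"r",np.hypot(h,v[2]))
for th in np.radians([30,36,42,48,53,57,59,60]):
    if th<th0: continue
    ph=np.arctan2(47,145)+th
    gg=hinge+.1524*(-np.cos(ph)*xc+np.sin(ph)*np.array([0,0,1]))
    T=tool(a,th/2);plan([(tcp(gg,T),T)])
E
python3 lid2.py
```

```text
18.55 [-0.564  0.163  1.507 -0.21   1.636 -0.909] [ 0.5518317  -0.31210087  0.30357221] 0.00985372777461391 59.34058606624603 [-8.6204579  -2.86892876  5.59607368] [-0.43638522  1.58387725 -0.03205355]
theta 29.78171315696777 r 0.15305605097664274
[-0.0001, 0.001, -0.0002, -0.003, -0.0007, -0.0002]
[-0.0, 0.0212, -0.0217, 0.0303, -0.0007, -0.0001]
[-0.0, 0.0436, -0.0412, 0.0637, -0.0007, -0.0001]
[0.0, 0.068, -0.0585, 0.097, -0.0007, -0.0001]
[0.0, 0.0896, -0.0711, 0.1248, -0.0007, -0.0001]
[0.0001, 0.1076, -0.0799, 0.147, -0.0007, -0.0001]
[0.0001, 0.1169, -0.0839, 0.1581, -0.0007, -0.0001]
[0.0001, 0.1216, -0.0858, 0.1637, -0.0007, -0.0001]
```

Emit:
{"op": "apply_moves", "data": {"rows": [0,0.008,-0.008,0.01,0,0,0,0.021,-0.022,0.03,0,0,0,0.043,-0.041,0.064,0,0,0,0.068,-0.0585,0.097,0,0,0,0.0895,-0.071,0.125,0,0,0,0.1075,-0.08,0.147,0,0,0,0.117,-0.084,0.158,0,0,0,0.1215,-0.086,0.164,0,0,0,0.1215,-0.086,0.164,0,0,0,0.1215,-0.086,0.164,0,0,0,0.1215,-0.086,0.164,0,0]}}

```text
t: 19.65
tool_pos: [0.6306, -0.2834, 0.336]
tool_rot: [-1.596, -2.275, 0.608]
contact_force: [-5.4, -1.9, 8.4]
opening: 0.0099
grip_force: 58.6
```

```bash
python3 lid2.py | head -4; python3 - <<'E'
from h import *
im,d=ctrl.get_image("scene");cv2.imwrite("pics/lid.png",cv2.resize(im[130:330,60:460],None,fx=2,fy=2))
P=cloud("scene",d);a=.349;xc=np.array([np.cos(a),np.sin(a),0]);yc=np.array([-np.sin(a),np.cos(a),0]);v=P-np.array([.6352,-.2818,.1382])
X=v@xc;Y=v@yc;Z=v[...,2];m=(Z>.01)&(abs(Y)>.06)&(abs(Y)<.103)&(X>-.13)&(X<.01)&(Z<.2)
print(m.sum());A=np.c_[X[m],Z[m]];
c=np.median(A,0);w=np.linalg.svd(A-c)[2][0];print(c,np.degrees(np.arctan2(w[1],-w[0])))
E
```

```text
19.65 [-0.425  0.383  1.225 -0.377  1.901 -0.829] [ 0.63064991 -0.28337925  0.33597601] 0.009934254643360136 58.61671507358551 [-5.39533852 -1.88977069  8.37787364] [-0.43149401  1.61398745 -0.01530769]
theta 60.165013644097 r 0.15427299139494666
1863
[-0.0390521   0.07477981] -120.7325707086949
```

View pics/lid.png

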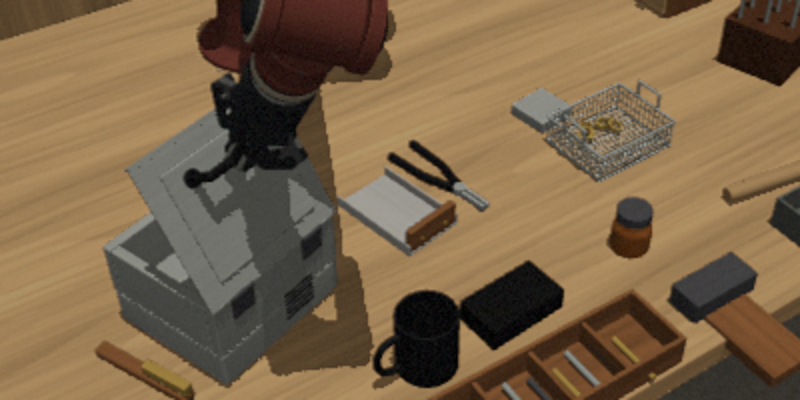

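The lid stands open at about 59–60° by the depth fit, with its bar pinched at (250,160). The tray at (400,210) is flat and empty, and the rings are in the basket at (605,125).

Emit:
{"op": "apply_moves", "data": {"rows": [0,0,0,0,0,0,0,0,0,0,0,0,0,0,0,0,0,0,0,0,0,0,0,0]}}

```text
t: 20.1
tool_pos: [0.6306, -0.2834, 0.336]
tool_rot: [-1.596, -2.274, 0.608]
contact_force: [-5.6, -1.4, 7.9]
opening: 0.0099
grip_force: 58.6
```

```bash
python3 -c "
from station import ctrl
print(ctrl.finish_job())"
```

```text
the job is handed in; nothing more can be done
None
```

The job is handed in at about 20 s of the 72 s, with no verdict returned: by the last camera check the rings are in the basket, the empty tray is flat on the bench where it began, and the gripper is holding the lid at about 60 degrees.

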